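# Open the sprung cover of the loaded relay tester

## Robot

A 7-joint arm with a two-finger parallel gripper is mounted at the origin on a cart in front of the work surface, level with it; the furniture and walls round the work are solid. World frame = base frame: x ahead of the robot, y to its left, z up, the work surface at z = 0. Lengths are in m, angles in rad, forces in N, time in s.
With the tool pointing down it reaches from about 0.4 to 0.85 m from the base axis. Payload 6.9 kg.
Tool frame: the origin (TCP) lies midway between the tips of the shut fingers; the grasp point (between the pads) lies 19 mm behind it; z points along the fingers, y is the line along which they close (so a half turn about z gives the same grasp; the last joint's range is limited). The gripper opens to 85 mm and grips with 20 to 120 N. Pads are 22 mm wide; open, the fingers measure 114 mm over their backs; the gripper's body (76 mm by 85 mm) begins 54 mm behind the grasp point. The pads swing forward as they close: fully open they stand 13 mm farther back than shut.
Start: joints at [1.238, 0.507, -0.238, 1.5, 0.126, 1.149, -0.155], TCP at [0.266, -0.566, 0.203] pointing down, gripper open.
Joint ranges: [-3.08, 3.08], [-0.24, 2.05], [-1.43, 1.35], [0, 2.5], [-1.52, 4.66], [0.17, 1.96], [-2.89, 2.89]. Speed limits (rad/s): [2.39, 2.39, 3.14, 3.14, 3.14, 3.14, 3.14].

## Interface

Orientations are given as a unit quaternion [w, x, y, z].
In Python, from cell import * gives the robot as it stands. The module is installed in compiled form; this text tells all that it offers.
- The arm moves only by the shell command python3 -m pendant 'ROWS' [FORCE]. ROWS is JSON, a list of rows, each a list of 3 entries, a list of its own where there are three numbers: the closure in counts, from 0 (fully open) to 255 (shut), then the shift along the world's x, y, z in mm, then the turn about the world's z in degrees. In form: [[fingers, [x, y, z], roll], ...]. A call has 1 to 20 rows; each row is the pose to reach, as a shift and turn from the pose commanded when the call began; what a row does not reach only later rows make up. A row lasts 1/12 s, in which the tool goes at most 41.7 mm and 7.16 degrees, less where a joint would pass 70% of its speed; a pose out of reach is approached as far as the arm can. A call with a gripper value outside its range is refused whole. The fingers move at their own pace and stop on an object; FORCE is the grip in N (left out, the last holds). Time passes only in rows, so rows that repeat a pose let the fingers close. It gives the time, the measured TCP pose, the force, the opening and the grip force at its end, in the units of the state.
- observe(): the state, without advancing time (a new reading comes with each control period).
- grab_frame(name): name is "scene" or "top" or "wrist"; returns (picture, depth): 480x640x3 uint8, blue, green, red; 480x640 float32, m along the optical axis (not along the pixel's ray), 0 where there is no reading.
- camera_model(name): a dict with "fx", "fy", "cx", "cy" (pixels), "R" (3x3) and "t" (3): a world point X has camera coordinates R X + t. Camera axes: x right, y down, z forward; pixel columns grow to the right and rows downward; lengths in m; the calibration is good to about 2 mm. A picture is of the moment at which its call begins: read the wrist's pose just before it. camera_model takes no time and is no camera call; for the wrist camera it gives the pose at the moment of the call.
- close_job(): hands the job in; it is judged then, once.
Trained networks look in the newest picture that a camera, given by its name, has taken for a name from the list of things; names that differ only in an ending like _2 or _b are one class to them, and where a whole thing is asked for, a point or a joint stands for the part that bears it (a point fixed in the world has none). Each returns a list of dicts, best first, with "p" (0 to 1); they miss things now and then, are a little off and sometimes report something else, mostly with a low value. They report only what shows in the picture. A call takes as long as a camera call.
- recognise(camera, target): "point" ([column, row] in pixels, amid what is visible of it).
- cut_out(camera, target): "mask" (480x640 bool, what is visible of it) and "point" ([column, row] in pixels, amid what is visible of it).
The state is a dict: "time": time; "joint_positions": joint angles; "dq": joint speeds; "effort": joint torques, N m; "position": TCP position; "tcp_rot": TCP orientation; "ft_force": force on the tool from outside, world axes, zero at the start; "moment": the same for the moment, N m; "grip_width": finger opening in m; "gripper_force": force on a finger pad.
Only numpy, scipy, OpenCV 4.12 (cv2) and the standard library are available. Lean on these libraries where they do the work, as an engineer would, in place of code of your own. Each camera call takes 0.05 s, during which the arm holds its last target. There are 200 camera calls.

## Task

Two identical relay testers stand on the bench, and the relay in one of them, seen through its clear cover, has finished its test. With fingertips only, press that tester's orange release tab so that the cover springs up, then gently push the cover up and back past upright until it lies fully open against its stop, ready for the relay to be taken out. Pick nothing up: leave the relay in its socket, the other tester shut, and everything else on the bench where it is, without shoving the testers about.

Things in the scene. Friction and masses are not known exactly. Their poses are not given: they have to be found in the camera images.
- tester_a: The tester with the relay in it (the two change places). Grey box on a base plate with rubber feet, 2 kg, standing loose; origin on the bench under the box's middle, x points to its rear (away from the tab), z up. mm: box x -48 to 48, y -44 to 44, top z 50; base plate x -73 to 51, y -47 to 47, z to 8; test jacks stick out 4 at both sides; relay socket in the open well under the cover.
- tester_b: The empty tester, to be left shut; same make, sizes and frame as tester_a.
- tester_a_cover (a joint): Cover of the loaded tester, rad: 0 shut, 1.92 fully open on its stop (20 degrees past upright). Released, sprung pins lift it to about 0.47, where it stays; light (90 g) with a damped hinge; let go short of upright it falls back to 0.47, past upright it sinks back to its stop in a second or two.
- tester_a_cover_hinge (a point): Middle of the hinge line of the loaded tester's cover, at the tester's x 43, z 52.5 mm; the line runs along the tester's y. The cover is a clear pane in an aluminium frame, 88 mm wide, 4.5 mm thick; the frame's front edge is 91 mm from the hinge line.
- tester_a_cover_edge (a point): Middle of the front edge of the tongue (18 mm wide, 10 mm long, on the frame's front edge) of the loaded tester's cover, at mid thickness, 101 mm from the hinge line; moves with the cover: 52.5 mm above the bench shut, about 98 mm sprung up.
- tester_a_tab_pad (a point): Middle of the top of the loaded tester's orange release tab, 42 mm above the bench, 86 mm in front of the tester's origin; press here. The tab is 28 mm wide and 5 mm thick and sticks out in front, tester x -102 to -64; behind it (x -64 to -52) a steel hook, 60 mm above the bench, holds the cover's tongue down.
- tester_a_tab (a joint): Release tab of the loaded tester, rad: 0 at rest, 0.36 fully down against a hard stop (pad 12 mm lower; it turns about a pivot at tester x -53, z 36 mm); springs back. The cover is let go at about 0.22 (pad about 7.5 mm down). Takes about 2 N to start and 4 N down where it lets go, with up to as much again as drag on the fingertip towards the tab's front.
- tester_b_cover (a joint): Cover of the empty tester, rad: 0 shut, 1.92 fully open on its stop (20 degrees past upright). Released, sprung pins lift it to about 0.47, where it stays; light (90 g) with a damped hinge; let go short of upright it falls back to 0.47, past upright it sinks back to its stop in a second or two.
- tester_b_cover_hinge (a point): Middle of the hinge line of the empty tester's cover, at the tester's x 43, z 52.5 mm; the line runs along the tester's y. The cover is a clear pane in an aluminium frame, 88 mm wide, 4.5 mm thick; the frame's front edge is 91 mm from the hinge line.
- tester_b_cover_edge (a point): Middle of the front edge of the tongue (18 mm wide, 10 mm long, on the frame's front edge) of the empty tester's cover, at mid thickness, 101 mm from the hinge line; moves with the cover: 52.5 mm above the bench shut, about 98 mm sprung up.
- tester_b_tab_pad (a point): Middle of the top of the empty tester's orange release tab, 42 mm above the bench, 86 mm in front of the tester's origin; press here. The tab is 28 mm wide and 5 mm thick and sticks out in front, tester x -102 to -64; behind it (x -64 to -52) a steel hook, 60 mm above the bench, holds the cover's tongue down.
- tester_b_tab (a joint): Release tab of the empty tester, rad: 0 at rest, 0.36 fully down against a hard stop (pad 12 mm lower; it turns about a pivot at tester x -53, z 36 mm); springs back. The cover is let go at about 0.22 (pad about 7.5 mm down). Takes about 2 N to start and 4 N down where it lets go, with up to as much again as drag on the fingertip towards the tab's front.
- tester_a_nest (a point): Seat of the relay: middle of the socket floor of the loaded tester, 11 mm above the bench.
- relay: Plug-in relay, cream and orange, 21 x 28 x 36 mm, 35 g, standing loose in the socket of tester_a under the shut cover; origin at the centre of its underside.
- waiting_relay: A second relay of the same make standing on the bench between the testers; bystander. Origin under its centre.
- spare_button: Green panel push button, 30 mm wide, 32 mm high, loose on the bench; bystander. Origin under its centre.
- tape_blue: Roll of blue insulating tape, 66 mm across, 19 mm high, lying flat; bystander. Origin under its centre.
- multimeter: Digital multimeter, 158 x 78 x 48 mm, lying at the left; bystander. Origin under its centre.
- driver_blue: Blue screwdriver, 180 mm long, 28 mm high, lying at the far right edge; bystander. Origin under its centre.
- prox_sensor: Cylindrical proximity sensor, 125 mm long, 24 mm high, lying at the far left, beyond the multimeter; bystander. Origin under its centre.
- flat_pliers: Blue-handled pliers, 181 mm long, 14 mm high, lying behind the right-hand tester; bystander. Origin under its centre.

How it is judged:
On the way:
1. the loaded tester's cover has been released and stands sprung up (20 to 43 degrees) by itself, untouched by the fingers (value of joint tester_a_cover between 0.35 and 0.75 rad and contact force between the fingers and tester_a_cover below 0.3 N), for 0.2 s.
At the end, for the whole second after the job is handed in: The loaded tester's cover rests fully open (joint above 1.8 of 1.92 rad) and still; the relay sits in its socket (within 6 mm, upright); the other tester's cover is shut (below 0.06 rad); both testers within 15 mm of where they stood (value of joint tester_a_cover above 1.8 rad and velocity of joint tester_a_cover between -0.05 and 0.05 rad/s and value of joint tester_b_cover below 0.06 rad and distance between relay and tester_a_nest below 0.006 m and angle between relay's own z axis and vertical below 0.15 rad and distance of each of tester_a, tester_b from where it was at the start of the episode below 0.015 m); the robot touches nothing.
It fails at once if the relay is pulled out of its socket (not (distance between relay and tester_a_nest below 0.006 m and angle between relay's own z axis and vertical below 0.15 rad)).
It fails at once if the empty tester is opened (value of joint tester_b_cover above 0.1 rad).
It fails at once if a tester is shoved more than 15 mm or lifted or tipped (not (distance of each of tester_a, tester_b from where it was at the start of the episode below 0.015 m) or angle between any of tester_a, tester_b's own z axis and vertical above 0.1 rad or height (world z) of any of tester_a, tester_b above 0.008 m).
It fails at once if the cover is gripped or forced instead of gently pushed (over 25 N from the fingers) (contact force between the fingers and tester_a_cover above 25 N).
It fails at once if something else on the bench is carried off or knocked about (moved more than 20 mm) (distance of any of waiting_relay, spare_button, tape_blue from where it was at the start of the episode above 0.02 m).
It also fails if it takes over 45 s, if anything falls off the work surface, if the arm or the gripper's body presses on something with over 40 N, if the wrist force passes 120 N, or if a joint passes its speed limit or range.

## Working session

There is one attempt and no reset: what is moved stays moved. The work goes in short steps, Python scripts to look and compute and a shell command to move; the robot and the scene stay as the last step left them, time stands still between calls to the robot, and variables do not carry over. Pictures are saved under pics/ and viewed, at most 10 in all, crops included, and the job is handed in when it is done.

```bash
mkdir -p pics
python3 - <<'E'
from cell import *
import cv2,numpy as np
s=observe();print(s['time'],s['position'],s['tcp_rot'],s['grip_width'],s['ft_force'])
for n in("scene","top"):
    p,d=grab_frame(n);cv2.imwrite(f"pics/{n}.png",p);np.savez(f"{n}.npz",p=p,d=d)
    m=camera_model(n);print(n,m)
    for t in("tester_a","tester_a_tab_pad","relay","tester_a_cover"):
        print(t,[(np.round(r["point"]),round(r["p"],2)) for r in recognise(n,t)])
E
```

```text
0.0 [ 0.26523579 -0.56531037  0.20244403] [-8.55983242e-04  9.76025351e-01  2.17655097e-01 -2.01330847e-04] 0.08529604544006839 [-0.68541044  0.01080355  0.28162734]
scene {'fx': 612.0283334989633, 'fy': 612.0283334989633, 'cx': 319.30005784423383, 'cy': 233.38249720582183, 'R': array([[ 0.89427365, -0.44727436,  0.01484172],
       [-0.24828253, -0.52345867, -0.81507472],
       [ 0.37233106,  0.72521491, -0.57916571]]), 't': array([-0.39187734,  0.28729042,  1.46057462])}
tester_a [(array([356., 316.]), 0.82), (array([279., 232.]), 0.81), (array([436., 311.]), 0.24), (array([363., 306.]), 0.18)]
tester_a_tab_pad [(array([349., 315.]), 0.62), (array([357., 320.]), 0.61)]
relay [(array([348., 318.]), 0.71), (array([281., 223.]), 0.38), (array([330., 276.]), 0.22)]
tester_a_cover [(array([362., 305.]), 0.57)]
top {'fx': 484.2268536707882, 'fy': 484.2268536707882, 'cx': 315.71236745278037, 'cy': 236.47142711189883, 'R': array([[-1.70812222e-03, -9.99998243e-01, -7.72343157e-04],
       [-9.97809898e-01,  1.75545442e-03, -6.61235664e-02],
       [ 6.61248061e-02,  6.57704513e-04, -9.97811143e-01]]), 't': array([0.17611153, 0.52798493, 1.38608087])}
tester_a [(array([271., 263.]), 0.9), (array([424., 241.]), 0.77)]
tester_a_tab_pad [(array([422., 260.]), 0.53), (array([272., 262.]), 0.38)]
relay [(array([167., 271.]), 0.7)]
tester_a_cover [(array([427., 234.]), 0.57), (array([270., 284.]), 0.38)]
```

View pics/top.png

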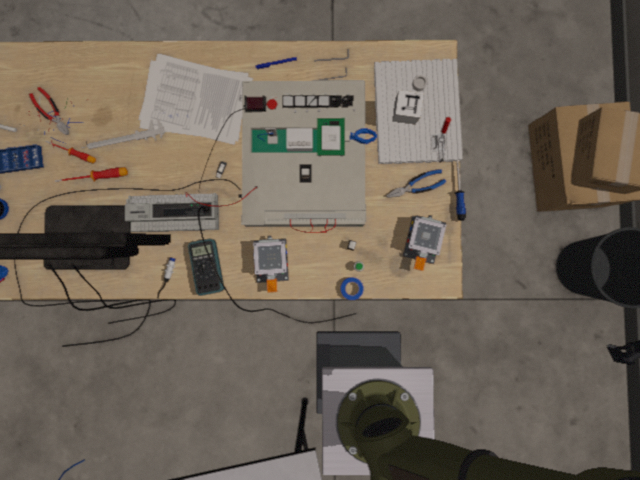

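View pics/scene.png

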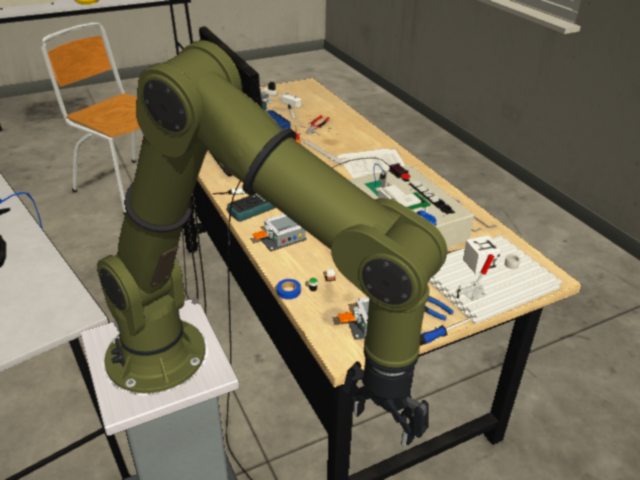

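The top view shows two testers, at about (271,262) and (425,240), with their tabs at (271,285) and (420,264). The relay can't be made out at this scale, so I'll enlarge both and measure.

```bash
cat > h.py <<'E'
from cell import *
import cv2,numpy as np
def bp(m,d,u,v,z=None):
    r=np.array([(u-m['cx'])/m['fx'],(v-m['cy'])/m['fy'],1.])
    R,t=np.array(m['R']),np.array(m['t'])
    o=-R.T@t; w=R.T@r
    if z is not None: return o+w*(z-o[2])/w[2]
    return o+w*d
E
python3 - <<'E'
from h import *
f=np.load("top.npz");p,d=f['p'],f['d'];m=camera_model("top")
c=[cv2.resize(p[215:305,u-45:u+45],(400,400),interpolation=cv2.INTER_CUBIC) for u in(271,425)]
cv2.imwrite("pics/crop.png",np.hstack(c))
hsv=cv2.cvtColor(p,cv2.COLOR_BGR2HSV)
for u0 in(271,425):
    M=np.zeros(d.shape,bool);M[215:305,u0-45:u0+45]=1
    O=M&(cv2.inRange(hsv,(8,170,170),(18,255,255))>0)
    n,l,st,ce=cv2.connectedComponentsWithStats(O.astype(np.uint8))
    for i in range(1,n):
        if st[i,4]>20: print("orange",ce[i],st[i],bp(m,0,*ce[i],z=.042),cv2.minAreaRect(np.argwhere(l==i)[:,::-1].astype(np.float32)))
    v,u=np.nonzero(M);P=np.array([bp(m,d[b,a],a,b) for a,b in zip(u,v)])
    T=P[(P[:,2]>.035)&(P[:,2]<.075)]
    r=cv2.minAreaRect((T[:,:2]*1000).astype(np.float32));print(len(T),T.mean(0),r)
    print(np.histogram(P[:,2],bins=np.arange(-.01,.08,.01)))
for t in("waiting_relay","spare_button","tape_blue"):
    print(t,[(np.round(bp(m,0,*r["point"],z=.02),3),round(r["p"],2)) for r in recognise("top",t)])
E
```

```text
orange [273.37777778 283.93333333] [269 280   8  10  45] [0.39227339 0.29521155 0.042     ] ((273.9024353027344, 283.8780517578125), (10.619816780090332, 5.309908390045166), 51.34019470214844)
1331 [0.46551333 0.3038311  0.05191358] ((464.36798095703125, 276.7718505859375), (189.99038696289062, 199.7689666748047), 0.11826671659946442)
(array([2870, 2365,   77,   50,   96,  265,  972,   29]), array([-0.01,  0.  ,  0.01,  0.02,  0.03,  0.04,  0.05,  0.06,  0.07]))
1292 [ 0.51977829 -0.13524725  0.05202371] ((510.63006591796875, -132.28225708007812), (92.7005844116211, 160.3268280029297), 76.61712646484375)
(array([2633, 2779,   68,   63,   97,  238,  962,   32]), array([-0.01,  0.  ,  0.01,  0.02,  0.03,  0.04,  0.05,  0.06,  0.07]))
waiting_relay []
spare_button [(array([0.446, 0.057, 0.02 ]), 0.47)]
tape_blue [(array([0.375, 0.057, 0.02 ]), 0.82), (array([0.385, 0.31 , 0.02 ]), 0.45)]
```

View pics/crop.png

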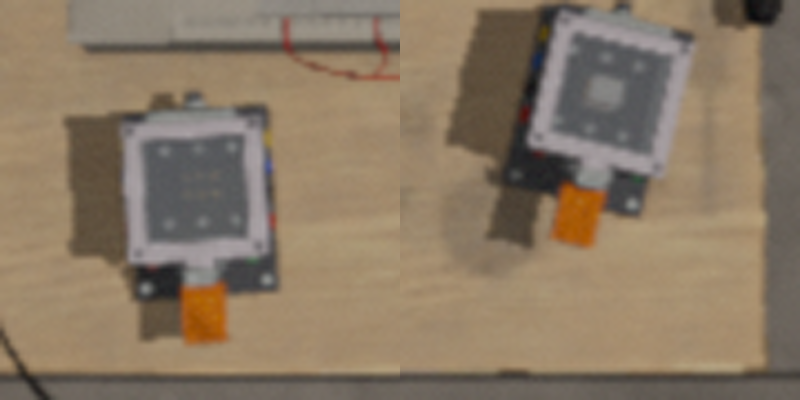

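The crop shows the cream relay through the cover of the right-hand tester (crop 605,93), while the left one has an empty socket. The loaded tester is therefore at about y -0.13. Next I'll fit its pose.

Run:
```python
from h import *
m=camera_model("top")
px=lambda c:(380+(c[0]-400)*.225,215+c[1]*.225)
C=[bp(m,0,*px(c),z=.055)[:2] for c in((558,12),(691,37),(661,174),(532,137))]
C=np.array(C);print(C, np.linalg.norm(np.diff(C[[0,1,2,3,0]],axis=0),axis=1))
tab=bp(m,0,*px((579,215)),z=.042);print(tab)
ex=(C[0]+C[1]-C[2]-C[3]);print(C.mean(0),np.degrees(np.arctan2(ex[1],ex[0])))
w=camera_model("wrist");R=np.array(w['R']);print(R,-R.T@np.array(w['t']),w['fx'])
s=observe();print(s['position'])
```

```text
[[ 0.57851211 -0.10725831]
 [ 0.56239097 -0.19155776]
 [ 0.47534513 -0.17087702]
 [ 0.49893332 -0.08955955]] [0.08582707 0.08946883 0.08466956 0.08152318]
[ 0.44964993 -0.12134944  0.042     ]
[ 0.52879538 -0.13981316] -12.970998156038146
[[ 4.24629837e-01 -9.05367037e-01  1.70901303e-04]
 [-8.57541668e-01 -4.02138514e-01  3.20791059e-01]
 [-2.90364925e-01 -1.36364010e-01 -9.47149971e-01]] [ 0.34004387 -0.52998589  0.37291606] 351.467452201947
[ 0.26547941 -0.56581083  0.20328797]
```

```bash
python3 -m pendant '[[255,[30,100,20],-8],[255,[60,200,20],-16],[255,[90,300,20],-24],[255,[120,400,20],-32],[255,[145,450,20],-38],[255,[145,450,20],-38],[255,[145,450,20],-38],[255,[145,450,20],-38],[255,[145,450,20],-38],[255,[145,450,20],-38],[255,[145,450,20],-38],[255,[145,450,20],-38],[255,[145,450,20],-38],[255,[145,450,20],-38],[255,[145,450,20],-38],[255,[145,450,20],-38]]' 20
python3 - <<'E'
from h import *
s=observe();m=camera_model("wrist")
p,d=grab_frame("wrist");cv2.imwrite("pics/w1.png",p);np.savez("w1.npz",p=p,d=d,R=m['R'],t=m['t'])
print(s['position'],s['tcp_rot'],s['ft_force'])
q=s['tcp_rot'];print(np.degrees(2*np.arctan2(q[2],q[1])))
hsv=cv2.cvtColor(p,cv2.COLOR_BGR2HSV)
n,l,st,ce=cv2.connectedComponentsWithStats(cv2.inRange(hsv,(7,170,120),(20,255,255)))
for i in range(1,n):
    if st[i,4]>150:
        r=cv2.minAreaRect(np.argwhere(l==i)[:,::-1].astype(np.float32))
        print(st[i],bp(m,0,*ce[i],z=.042),[bp(m,0,*c,z=.042).round(4) for c in cv2.boxPoints(r)],np.median(d[l==i]), bp(m,np.median(d[l==i]),*ce[i]))
E
```

```text
time: 1.98
position: [0.4101, -0.1172, 0.2232]
tcp_rot: [0.0, 0.994, -0.113, -0.0]
ft_force: [-0.5, -0.3, 0.8]
grip_width: -0.0002
gripper_force: 0.0
[ 0.4100779  -0.11716326  0.22322569] [ 2.32135940e-04  9.93580594e-01 -1.13126208e-01 -1.01582107e-04] [-0.48865313 -0.26427697  0.80036841]
-12.991119111319593
[ 297  148   28   39 1002] [ 0.45152195 -0.11806225  0.042     ] [array([ 0.4732, -0.1098,  0.042 ]), array([ 0.4674, -0.1352,  0.042 ]), array([ 0.4315, -0.1271,  0.042 ]), array([ 0.4376, -0.1008,  0.042 ])] 0.34703994 [ 0.45136344 -0.1179932   0.04056866]
```

View pics/w1.png

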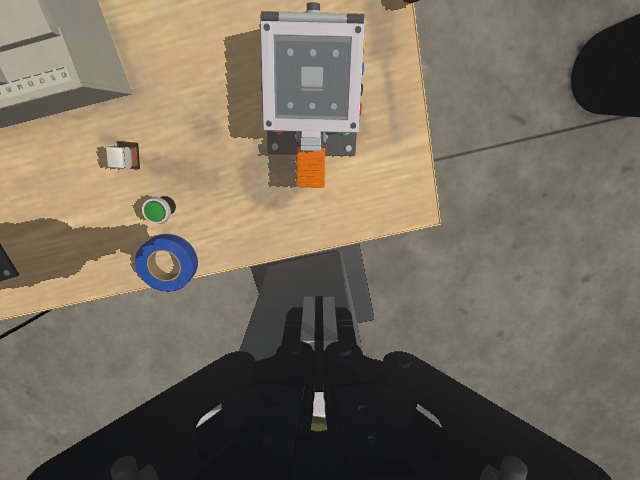

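The wrist view shows the loaded tester upright in the frame: relay at (312,77), tab at (311,168), fingertips at about (320,300). The tab is at (0.4515,-0.118) with yaw -13, which agrees with the top camera. I'll come down over the front part of the tab and press.

```bash
python3 -m pendant '[[255,[18,0,-30],0],[255,[35,1,-60],0],[255,[35,1,-90],0],[255,[35,1,-120],0],[255,[35,1,-150],0],[255,[35,1,-165],0],[255,[35,1,-172],0],[255,[35,1,-172],0],[255,[35,1,-172],0]]'
python3 -m pendant '[[255,[0,0,-4],0],[255,[0,0,-8],0],[255,[0,0,-10],0],[255,[0,0,-12],0],[255,[0,0,-14],0],[255,[0,0,-16],0],[255,[0,0,-18],0],[255,[0,0,-18],0],[255,[0,0,-18],0]]'
python3 - <<'E'
from h import *
p,d=grab_frame("wrist");cv2.imwrite("pics/w2.png",p)
E
```

```text
time: 2.78
position: [0.4457, -0.1154, 0.0516]
tcp_rot: [0.0, 0.994, -0.113, 0.0]
ft_force: [0.2, -0.2, 0.3]
grip_width: 0.0001
gripper_force: 0.0
time: 3.53
position: [0.4454, -0.1147, 0.0331]
tcp_rot: [-0.0, 0.994, -0.112, -0.0]
ft_force: [0.3, 0.3, 0.0]
grip_width: -0.0001
gripper_force: 0.0
```

View pics/w2.png

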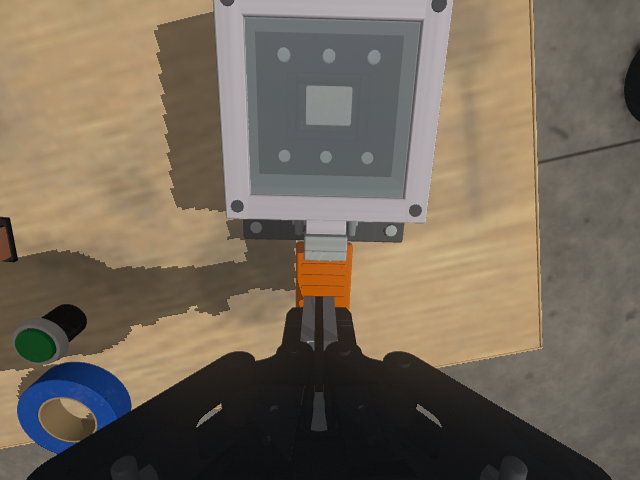

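The wrist view shows the fingertips (320,295) drawn over the front of the tab (rows 243-308), with the cover still shut and no force. I'll check depths along the tab and fingers.

Run:
```python
from h import *
s=observe();m=camera_model("wrist");p,d=grab_frame("wrist")
print(s['position'],s['ft_force'],s['moment'])
a=s['position'];y=np.radians(-13)
Rz=np.array([[np.cos(y),np.sin(y)],[-np.sin(y),np.cos(y)]])
for c in(299,309,320,331,346):
  for r in range(245,340,8):
    P=bp(m,d[r,c],c,r);print(c,r,p[r,c],(Rz@(P[:2]-a[:2])*1000).round(1),round(P[2]*1000,1))
c=np.array(m['R'])@a+m['t'];print(c[:2]/c[2]*m['fx']+[m['cx'],m['cy']])
```

```text
[ 0.44547228 -0.11475272  0.03324005] [-0.51781089 -0.41725736 -0.62930487] [ 0.00773135 -0.02342043 -0.02599159]
299 245 [ 30  59 107] [26.  10.3] 40.3
299 253 [ 21  89 180] [21.8 10.3] 40.5
299 261 [ 16  92 186] [17.4 10.4] 40.1
299 269 [ 12  91 186] [13.2 10.5] 40.3
299 277 [  7  91 186] [ 8.9 10.5] 40.3
299 285 [  5  90 186] [ 4.4 10.6] 40.4
299 293 [ 18  55 107] [-0.  10.7] 40.5
299 301 [  4  89 185] [-5.  10.8] 39.8
299 309 [28 32 40] [6.8 9.1] 68.9
299 317 [27 32 40] [7.1 8.7] 76.1
299 325 [33 37 43] [6.6 8.4] 81.4
299 333 [26 30 36] [7.  8.1] 87.5
309 245 [142 146 143] [32.2  4.9] 58.3
309 253 [151 156 154] [28.9  4.9] 59.5
309 261 [ 24  92 184] [18.   5.4] 41.3
309 269 [ 13  91 185] [13.4  5.4] 40.7
309 277 [ 12  88 180] [9.5 5.5] 41.6
309 285 [ 18  67 133] [4.4 5.5] 40.4
309 293 [  4  90 185] [-0.   5.5] 40.5
309 301 [77 77 82] [10.5  4.7] 68.6
309 309 [76 77 82] [10.7  4.6] 75.9
309 317 [77 77 81] [10.2  4.4] 81.3
309 325 [77 77 80] [9.5 4.3] 86.0
309 333 [67 68 72] [11.1  4.1] 93.8
320 245 [141 146 143] [31.9  0.1] 57.3
320 253 [149 155 153] [28.7  0.1] 58.9
320 261 [ 35 
[... 620 characters left out ...]
0.1 -5.7] 40.6
331 301 [78 80 85] [10.9 -4.6] 69.5
331 309 [78 80 84] [10.6 -4.4] 75.6
331 317 [77 79 83] [10.5 -4.2] 81.8
331 325 [77 78 82] [10.9 -4. ] 88.2
331 333 [67 70 73] [10.8 -3.8] 93.4
346 245 [163 166 156] [ 32.4 -11.2] 58.8
346 253 [122 141 155] [ 28.3 -11.4] 57.7
346 261 [ 23  94 189] [ 17.6 -12.9] 40.4
346 269 [ 20  94 188] [ 13.  -13.1] 39.7
346 277 [ 18  94 189] [  9.2 -13.1] 40.9
346 285 [ 16  93 188] [  4.1 -13.4] 39.6
346 293 [ 14  93 188] [ -0.3 -13.5] 39.8
346 301 [ 11  91 187] [ -4.5 -13.5] 40.6
346 309 [35 39 45] [  6.8 -11.1] 68.9
346 317 [32 39 48] [  6.8 -10.7] 75.5
346 325 [49 52 56] [  6.6 -10.2] 81.2
346 333 [29 36 43] [ 6.9 -9.8] 87.4
[319.76331902 286.79348673]
```

The depths put the lowest visible finger surface near z 66 mm, although the stated TCP is 33 mm, and the tab still rests at 40 mm. No force agrees with that. I'll descend in guarded steps and watch the force.

```bash
python3 -m pendant '[[255,[0,0,-2],0],[255,[0,0,-4],0],[255,[0,0,-4],0],[255,[0,0,-4],0]]'
python3 - <<'E'
from h import *
m=camera_model("wrist");p,d=grab_frame("wrist");P,D=grab_frame("scene")
cv2.imwrite("pics/s2.png",np.hstack([cv2.resize(P[240:390,270:470],(400,300)),cv2.resize(p[220:370,220:420],(400,300))]))
for r in range(250,310,3):print(r,p[r,320],p[r,309],p[r,299],bp(m,d[r,309],309,r).round(4))
E
```

```text
time: 3.97
position: [0.4454, -0.1147, 0.0291]
tcp_rot: [-0.0, 0.994, -0.112, -0.0]
ft_force: [-0.7, -0.8, 0.4]
grip_width: -0.0002
gripper_force: 0.0
250 [146 152 149] [146 151 148] [ 30  59 108] [ 0.4771 -0.1172  0.0585]
253 [139 142 140] [126 131 129] [ 29  59 109] [ 0.4761 -0.117   0.0595]
256 [150 157 153] [151 156 153] [ 18  91 183] [ 0.4743 -0.1165  0.0581]
259 [152 157 154] [144 150 147] [ 18  93 186] [ 0.4728 -0.1161  0.0577]
262 [153 158 154] [151 155 149] [ 13  91 186] [ 0.4718 -0.1159  0.0587]
265 [ 13  92 191] [ 10  92 190] [ 14  92 186] [ 0.4632 -0.1134  0.0403]
268 [ 17  92 189] [ 14  92 187] [ 12  91 186] [ 0.462  -0.1131  0.0411]
271 [ 18  92 187] [ 12  91 185] [ 11  91 186] [ 0.46   -0.1126  0.04  ]
274 [ 17  92 187] [ 11  91 185] [  8  91 185] [ 0.4587 -0.1123  0.0405]
277 [ 20  82 165] [ 17  70 140] [  7  91 186] [ 0.4572 -0.112   0.0407]
280 [ 11  90 185] [  8  87 181] [  6  91 186] [ 0.4559 -0.1117  0.0412]
283 [ 10  89 186] [  9  90 185] [ 21  61 120] [ 0.454  -0.1112  0.0407]
286 [  6  90 186] [ 10  90 186] [ 20  55 107] [ 0.4522 -0.1108  0.0401]
289 [ 17  73 148] [ 11  83 170] [ 21  56 108] [ 0.4517 -0.1107  0.0425]
292 [  7  88 183] [  6  89 185] [ 20  56 108] [ 0.449  -0.11    0.0402]
295 [  1  93 196] [  0  90 193] [ 19  55 107] [ 0.4475 -0.1097  0.0404]
298 [28 34 45] [69 70 75] [ 19  55 108] [ 0.4565 -0.1124  0.0615]
301 [28 35 45] [77 78 83] [ 19  55 108] [ 0.4569 -0.1126  0.0651]
304 [29 34 45] [78 79 83] [ 18  56 108] [ 0.4561 -0.1124  0.0662]
307 [28 35 44] [77 77 82] [26 40 62] [ 0.4571 -0.1128  0.0707]
```

View pics/s2.png

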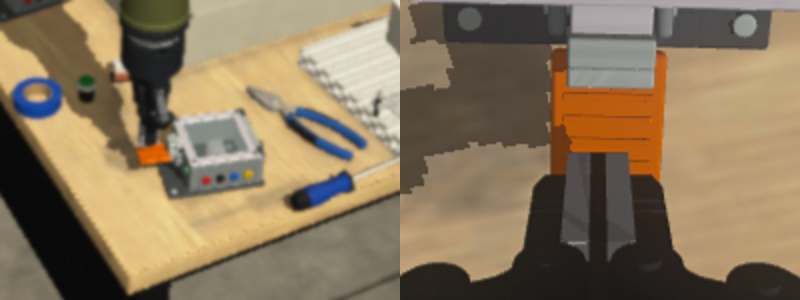

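The scene view (left half) shows the fingers ending above the tab, and the wrist depth puts the tips at z 61.5 mm with the TCP at 29 mm. So the real tips are about 32 mm above the stated TCP. Before pressing deeper I'll check the gripper's envelope against the sprung cover.

Run:
```python
from h import *
s=observe();m=camera_model("wrist");p,d=grab_frame("wrist");a=s['position'];y=np.radians(-13)
v,u=np.mgrid[296:480:2,0:640:2];v=v.ravel();u=u.ravel()
P=np.array([bp(m,d[b,c],c,b) for c,b in zip(u,v)])-a
Rz=np.array([[np.cos(y),np.sin(y),0],[-np.sin(y),np.cos(y),0],[0,0,1]])
Q=(P@Rz.T)*1000
Q=Q[(Q[:,2]>25)&(d[v,u]>0)]
for z in range(25,170,10):
    k=Q[(Q[:,2]>=z)&(Q[:,2]<z+10)]
    if len(k):print(z,len(k),"x",k[:,0].min().round(),k[:,0].max().round(),"y",k[:,1].min().round(),k[:,1].max().round())
```

```text
25 48 x 6.0 11.0 y -11.0 12.0
35 186 x 5.0 11.0 y -13.0 14.0
45 238 x 6.0 12.0 y -13.0 14.0
55 304 x -12.0 12.0 y -13.0 14.0
65 515 x -11.0 14.0 y -30.0 32.0
75 1991 x -12.0 14.0 y -38.0 39.0
85 1766 x -11.0 17.0 y -46.0 48.0
95 3203 x -11.0 18.0 y -55.0 55.0
105 3940 x 1.0 19.0 y -61.0 63.0
115 873 x 11.0 21.0 y -61.0 62.0
```

Above the narrow finger there is only linkage, up to 19 mm from the axis, and it stays clear of the cover's arc at tester x -90. Pressing.

```bash
python3 -m pendant '[[255,[0,0,-6],0],[255,[0,0,-12],0],[255,[0,0,-16],0],[255,[0,0,-19],0],[255,[0,0,-22],0],[255,[0,0,-24],0],[255,[0,0,-24],0]]'
```

```text
time: 4.7
position: [0.4449, -0.1146, 0.0048]
tcp_rot: [-0.0, 0.994, -0.112, -0.001]
ft_force: [-3.1, 0.6, 3.0]
grip_width: -0.0001
gripper_force: 1.6
```

```bash
python3 -m pendant '[[255,[0,0,-1],0],[255,[0,0,-2],0],[255,[0,0,-3],0],[255,[0,0,-4],0],[255,[0,0,-5],0],[255,[0,0,-5],0]]'
python3 - <<'E'
from h import *
m=camera_model("wrist");p,d=grab_frame("wrist")
for r in(60,100,150,200,220,240,255,270,285):print(r,p[r,320],bp(m,d[r,320],320,r).round(4),bp(m,d[r,240],240,r).round(4))
E
```

```text
time: 5.2
position: [0.4453, -0.1148, 0.0013]
tcp_rot: [0.0, 0.994, -0.112, 0.0]
ft_force: [-6.3, 1.5, 21.9]
grip_width: 0.0002
gripper_force: 11.1
60 [95 93 89] [ 0.5409 -0.1363  0.0681] [ 0.5453 -0.1161  0.0695]
100 [136 139 135] [ 0.5311 -0.1341  0.0732] [ 0.5357 -0.114   0.0736]
150 [100  97  93] [ 0.5193 -0.1314  0.0792] [ 0.5238 -0.1119  0.0802]
200 [118 117 111] [ 0.5079 -0.1288  0.0847] [ 0.5127 -0.1099  0.0866]
220 [167 162 169] [ 0.5039 -0.1278  0.0885] [ 0.5083 -0.1091  0.0889]
240 [173 168 176] [ 0.4998 -0.1269  0.0913] [ 0.5041 -0.1083  0.0913]
255 [174 170 176] [ 0.4964 -0.1261  0.092 ] [ 0.5008 -0.1076  0.0926]
270 [180 175 182] [ 0.4936 -0.1255  0.0944] [ 0.4631 -0.0754 -0.0014]
285 [172 167 175] [ 0.4899 -0.1246  0.0947] [ 0.4549 -0.0731 -0.0006]
```

The cover has sprung up (front edge about z 95 mm) and the tab is on its stop. I'll raise the fingers clear and measure the sprung edge.

```bash
python3 -m pendant '[[255,[-2,0,12],0],[255,[-4,1,26],0],[255,[-4,1,38],0],[255,[-4,1,38],0],[255,[-4,1,38],0],[255,[-4,1,38],0]]'
python3 - <<'E'
from h import *
s=observe();m=camera_model("wrist");p,d=grab_frame("wrist");cv2.imwrite("pics/w3.png",p)
a=s['position'];y=np.radians(-13);Rz=np.array([[np.cos(y),np.sin(y),0],[-np.sin(y),np.cos(y),0],[0,0,1]])
print(a)
for r in range(180,300,6):print(r,p[r,320],(Rz@(bp(m,d[r,320],320,r)-a)*1000).round(1),(bp(m,d[r,320],320,r)[2]*1000).round(1))
E
```

```text
time: 5.75
position: [0.4418, -0.1139, 0.0379]
tcp_rot: [-0.0, 0.994, -0.112, 0.0]
ft_force: [0.7, 0.1, -0.2]
grip_width: 0.0002
gripper_force: 0.0
[ 0.44179682 -0.11391295  0.03792304]
180 [165 161 166] [64.2  0.3 51. ] 88.9
186 [168 165 171] [62.4  0.3 52.3] 90.2
192 [168 165 171] [60.5  0.3 52.9] 90.8
198 [172 168 175] [58.6  0.3 53.6] 91.5
204 [174 170 176] [56.8  0.3 54.3] 92.3
210 [172 167 175] [55.3  0.3 56.9] 94.8
216 [176 172 178] [53.2  0.3 56.4] 94.3
222 [169 165 172] [51.1  0.3 56.5] 94.4
228 [170 166 172] [49.4  0.3 57.8] 95.7
234 [169 166 173] [47.7  0.3 59. ] 97.0
240 [144 148 145] [33.2  0.1 21.3] 59.3
246 [153 158 155] [30.3  0.  21. ] 58.9
252 [ 24  95 191] [20.6 -0.1  2.5] 40.5
258 [ 22  94 189] [17.6 -0.1  3.2] 41.1
264 [ 26  74 143] [14.5 -0.1  3.6] 41.5
270 [ 15  92 188] [10.5 -0.1  2. ] 39.9
276 [ 13  93 190] [ 7.4 -0.1  2.6] 40.5
282 [ 10  92 188] [ 4.4 -0.1  3.5] 41.4
288 [  7  90 184] [ 1.2 -0.1  4.1] 42.0
294 [  4  92 191] [-3.  -0.1  2.5] 40.5
```

View pics/w3.png

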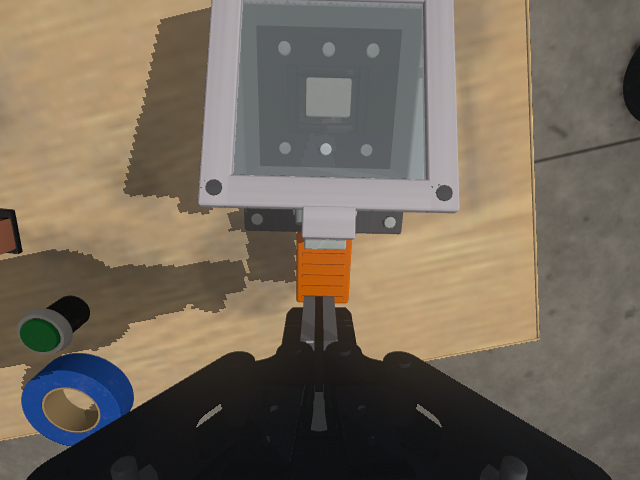

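The wrist view shows the cover sprung, with its tongue centred at (329,225), about 3 mm to the right of the finger line at 319. The tongue edge is 47 mm ahead of the TCP at z 97 mm. I'll move in under light contact, rising faster than the edge.

```bash
python3 -m pendant '[[255,[10,-5,0],0],[255,[20,-8,0],0],[255,[28,-10,0],0],[255,[32,-10,2],0],[255,[35,-11,5],0],[255,[38,-12,9],0],[255,[41,-12,14],0],[255,[44,-13,19],0],[255,[48,-14,24],0],[255,[51,-15,28],0],[255,[54,-15,32],0]]'
python3 - <<'E'
from h import *
s=observe();m=camera_model("wrist");p,d=grab_frame("wrist")
a=s['position'];y=np.radians(-13);Rz=np.array([[np.cos(y),np.sin(y),0],[-np.sin(y),np.cos(y),0],[0,0,1]])
print(a,s['ft_force'])
for r in range(180,310,10):print(r,p[r,320],(Rz@(bp(m,d[r,320],320,r)-a)*1000).round(1),(bp(m,d[r,320],320,r)[2]*1000).round(1))
E
```

```text
time: 6.72
position: [0.4962, -0.1292, 0.071]
tcp_rot: [0.0, 0.994, -0.112, 0.001]
ft_force: [-0.4, -0.5, 0.5]
grip_width: 0.0001
gripper_force: 0.2
[ 0.49621238 -0.12917957  0.07104643] [-0.39348391 -0.54847414  0.466888  ]
180 [90 87 82] [57.7  0.1  7.5] 78.5
190 [125 126 123] [53.6  0.1 10.7] 81.8
200 [135 136 133] [49.8  0.1 14.5] 85.5
210 [135 136 133] [46.   0.1 17.7] 88.7
220 [94 90 85] [43.   0.1 23.5] 94.6
230 [166 168 160] [39.1  0.1 25.6] 96.7
240 [95 92 88] [35.9  0.1 29.6] 100.6
250 [116 114 109] [32.7  0.1 32.9] 104.0
260 [116 115 109] [29.8  0.1 37. ] 108.1
270 [143 140 145] [27.8  0.2 42.5] 113.5
280 [152 150 155] [24.2  0.2 44.1] 115.2
290 [156 152 158] [21.6  0.2 47.6] 118.7
300 [156 154 160] [18.7  0.2 50.2] 121.3
```

The cover follows at about 0.83 rad with negligible force. Continuing the arc past upright.

```bash
python3 -m pendant '[[255,[4,-1,4],0],[255,[8,-2,8],0],[255,[12,-3,12],0],[255,[16,-4,15],0],[255,[20,-5,18],0],[255,[24,-6,21],0],[255,[28,-7,24],0],[255,[32,-8,26],0],[255,[37,-9,28],0],[255,[42,-10,30],0],[255,[47,-12,31],0],[255,[52,-13,32],0],[255,[57,-14,33],0],[255,[62,-15,33],0],[255,[67,-16,33],0],[255,[72,-17,33],0],[255,[77,-18,33],0],[255,[82,-20,33],0],[255,[82,-20,33],0]]'
python3 - <<'E'
from h import *
p,d=grab_frame("scene");P,D=grab_frame("wrist")
cv2.imwrite("pics/s4.png",np.hstack([cv2.resize(p[200:350,270:470],(400,300)),cv2.resize(P,(400,300))]))
E
```

```text
time: 8.35
position: [0.5787, -0.1491, 0.1031]
tcp_rot: [-0.0, 0.994, -0.112, 0.0]
ft_force: [0.8, 0.8, -0.2]
grip_width: -0.0001
gripper_force: 0.0
```

View pics/s4.png

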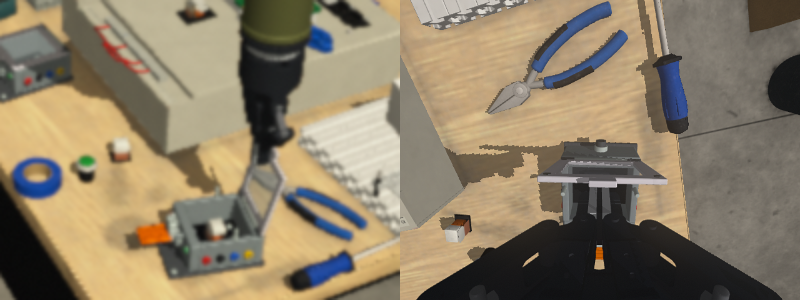

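The scene crop shows the cover leaning back past upright at about (262,205), the relay standing in the open socket (213,228), and the orange tab at (155,233). I'll back off forwards and up, let it settle, and check.

```bash
python3 -m pendant '[[255,[-10,2,0],0],[255,[-25,6,5],0],[255,[-45,10,20],0],[255,[-70,16,50],0],[255,[-90,20,80],0],[255,[-110,25,110],0],[255,[-130,30,130],0],[255,[-130,30,130],0],[255,[-130,30,130],0],[255,[-130,30,130],0],[255,[-130,30,130],0],[255,[-130,30,130],0],[255,[-130,30,130],0],[255,[-130,30,130],0],[255,[-130,30,130],0],[255,[-130,30,130],0],[255,[-130,30,130],0],[255,[-130,30,130],0],[255,[-130,30,130],0],[255,[-130,30,130],0]]'
python3 -m pendant '[[255,[0,0,0],0],[255,[0,0,0],0],[255,[0,0,0],0],[255,[0,0,0],0],[255,[0,0,0],0],[255,[0,0,0],0],[255,[0,0,0],0],[255,[0,0,0],0],[255,[0,0,0],0],[255,[0,0,0],0],[255,[0,0,0],0],[255,[0,0,0],0]]'
python3 - <<'E'
from h import *
p,d=grab_frame("scene");P,D=grab_frame("wrist");m=camera_model("wrist")
cv2.imwrite("pics/s5.png",np.hstack([cv2.resize(p[200:350,270:470],(400,300)),cv2.resize(P,(400,300))]))
hinge=np.array([.4515,-.118])+.126*np.array([.974,-.225])
v,u=np.mgrid[0:300:2,200:450:2]
Q=np.array([bp(m,D[b,c],c,b) for c,b in zip(u.ravel(),v.ravel()) if D[b,c]>0])
X=(Q[:,:2]-hinge)@[.974,-.225];Y=(Q[:,:2]-hinge)@[.225,.974]
k=(Q[:,2]>.09)&(abs(Y)<.06)&(abs(X)<.1)
f=np.polyfit(Q[k,2],X[k],1);print(k.sum(),"tilt past upright deg",np.degrees(np.arctan(f[0])),Q[k,2].max(),X[k].max())
E
```

```text
time: 10.12
position: [0.4475, -0.1188, 0.2333]
tcp_rot: [0.0, 0.994, -0.112, 0.0]
ft_force: [0.1, -0.7, 0.2]
grip_width: 0.0002
gripper_force: 0.0
time: 11.12
position: [0.4475, -0.1188, 0.2333]
tcp_rot: [-0.0, 0.994, -0.112, 0.0]
ft_force: [-0.6, -0.6, -0.1]
grip_width: -0.0002
gripper_force: 0.0
1332 tilt past upright deg 18.950034172960187 0.13786145576535824 0.029667248598375197
```

View pics/s5.png

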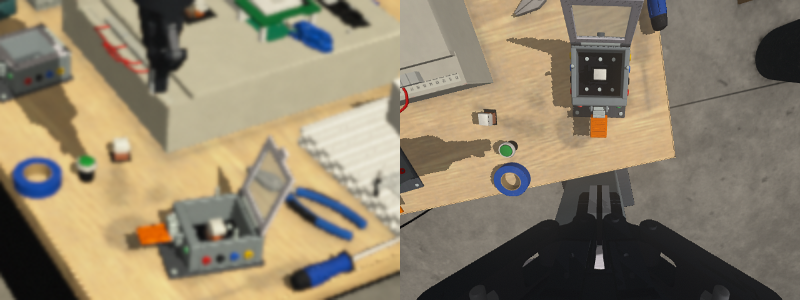

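The cover lies about 19-20 degrees past upright on its stop. The relay is still in its socket (wrist crop 600,74), the other items look unmoved, and the arm is clear. Handing in.

```bash
python3 -c "
from cell import *
print(close_job())"
```

```text
the job is handed in; nothing more can be done
None
```

I released the loaded tester's cover and pushed it back; at my last check it lay open about 19 degrees past upright, near its 20-degree stop. The relay was in its socket, the arm was clear, and nothing else looked moved. The job is handed in; no verdict came back.

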